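Bring a steel syringe to the pump and hold it ready for loading

ROBOT

A 7-joint arm with a two-finger parallel gripper is mounted at the origin on the work surface. World frame = base frame: x ahead of the robot, y to its left, z up, the work surface at z = 0. Lengths are in m, angles in degrees, forces in N, time in s.
With the tool pointing down it reaches from about 0.35 to 0.9 m from the base axis. Payload 19.9 kg.
Tool frame: the origin (TCP) lies at the very end of the fingers, on their centre line; the grasp point (between the pads) lies 19 mm behind it; z points along the fingers, y is the line along which they close (so a half turn about z gives the same grasp; the last joint's range is limited). The gripper opens to 94 mm and grips with 3 to 60 N. Pads are 16 mm wide; open, the fingers measure 119 mm over their backs; the gripper's body (75 mm by 177 mm) begins 78 mm behind the grasp point.
Start: joints at [-74.341, 23.915, -0.59, 92.452, 0.269, 63.638, -3.037], TCP at [0.194, 0.594, 0.205] pointing down, gripper open.
Joint ranges: [-161.28, 161.28], [-22.2, 115.67], [-73.04, 71.86], [3.21, 147.25], [-68.34, 248.33], [10.77, 114.83], [-161.83, 161.83]. Speed limits (degrees/s): [108.29, 108.29, 136.94, 136.94, 172.46, 172.46, 172.46].

INTERFACE

Orientations are given as [roll, pitch, yaw] about the fixed x, y, z axes, in that order (R = Rz(yaw) Ry(pitch) Rx(roll)).
In Python, from cell import r, read_camera, camera_info, order gives the robot as it stands. The module is installed in compiled form; this text tells all that it offers.
- The arm moves only by the tool step_arm, never from a script. Its argument "increments" is a list of rows, each a list of 2 entries, a list of its own where there are three numbers: the shift along the tool's x, y, z in cm, then the turn, a rotation vector about the tool's x, y, z in degrees. A call has 1 to 10 rows; each row is the pose to reach, as a shift and turn from the pose commanded when the call began, along the tool's axes at that moment; what a row does not reach only later rows make up. A row lasts 1/8 s, in which the tool goes at most 62.5 mm and 10.7 degrees, less where a joint would pass 70% of its speed; a pose out of reach is approached as far as the arm can. A call with a gripper value outside its range is refused whole. "gripper" is the closure, from 0 (fully open) to 1 (shut), set as the call begins (left out, the last holds). The fingers move at their own pace and stop on an object; "newtons" is the grip in N (left out, the last holds). Time passes only in rows, so rows that repeat a pose let the fingers close. It gives the time, the measured TCP pose, the force, the opening and the grip force at its end, in the units of the state.
- r.sense(): the state, without advancing time (a new reading comes with each control period).
- read_camera(name): name is "scene" or "top"; returns the picture (480x640x3 uint8, blue, green, red); there is no depth.
- camera_info(name): a dict with "camera_matrix" (3x3 intrinsics, pixels), "D" ([k1, k2, p1, p2, k3] as OpenCV has them; the pictures are not rectified), "eye" and "orientation" of the camera in the world. Camera axes: x right, y down, z forward; pixel columns grow to the right and rows downward; lengths in m; the calibration is good to about 2 mm. A picture is of the moment at which its call begins. camera_info takes no time and is no camera call.
- order.finish_job(): hands the job in; it is judged then, once.
The state is a dict: "clock": time; "qpos": joint angles; "qvel": joint speeds; "effort": joint torques, N m; "eef_pos": TCP position; "tool_rot": TCP orientation; "contact_force": force on the tool from outside, world axes, zero at the start; "wrist_torque": the same for the moment, N m; "gripper_width": finger opening in m; "grip_force": force on a finger pad.
Only numpy, scipy, OpenCV 4.12 (cv2) and the standard library are available. Lean on these libraries where they do the work, as an engineer would, in place of code of your own. Each camera call takes 0.05 s, during which the arm holds its last target. There are 200 camera calls.

TASK

Get the syringe pump ready for the larger of the two steel syringes: swing the pump's barrel clamp right open, well past upright, so that it stays back, and then pick the larger syringe off the notched rest by its balance point and carry it level to the pump. Finish while holding it, level and still, a few centimetres straight above the groove of the holder block and clear of the pump, lined up along the groove with its flange over the flange slot and the plunger towards the pusher block: do not lay it in or let go, I will back the pusher off and guide it down from there. Leave the slim syringe and the other things on the bench where they are.

Things in the scene. Friction and masses are not known exactly. Their poses are not given: they have to be found in the camera images.
- syringe: Larger steel syringe, 0.39 to 0.65 kg, lying level in either notch row of the rest, axis 55 mm above the table. Origin: its BALANCE POINT, on the axis of the 30 mm round barrel; y axis towards the nose. Along y from there: barrel -72 to 53 mm, 48 mm round flange -78 to -72, 12 mm plunger rod with 32 mm thumb disc back to -177, 34 mm cap 53 to 71, 24 mm square valve to 97, thin outlet to 113.
- syringe_nose (a point): On the larger syringe's axis at the middle of its nose valve, 84 mm ahead of the balance point (the valve has a small black knob on top, 28 mm above the axis). The balance point is not at the middle of the 291 mm length but 32 mm nearer the nose.
- rest: Fixed notched rest: steel plate 180 x 120 mm with two grey bars 50 mm high, 10 mm thick, along its x at y = -36 and 36 mm, with V notches at x = -42 and 42 mm. Origin: centre of its underside; z up. The syringes lie along its y, noses to +y, one in each pair of notches, balance points about midway between the bars (62 mm free between them).
- pump: Fixed syringe pump, white box 150 (x) x 240 (y) x 80 mm high, keys on its front (-x). Origin: centre of its underside; z up. On top: aluminium holder block (x -30 to 30, y 72 to 120, top z 118 mm) with a V groove along y at x = 0; flange slot beside it at y 63 to 72; pusher block at y -93 to -63, up to z 144. A seated syringe has its plunger towards the pusher (-y), nose out over the +y end.
- pump_seat (a point): Point on the pump where the larger syringe's balance point lies when it is seated: 120 mm above the table, on the line of the groove, at pump x 0, y 142 mm, which is 22 mm out beyond the holder block's +y end. Axes as the pump's.
- clamp (a joint): Angle of the barrel clamp, rad: 0 shut (lever level across the groove), 1.57 upright, 2.2 fully back at its stop. Starts between 0 and 0.3. The stiff hinge (about 0.06 N m) leaves it wherever it is put. The lever rises from the front and swings up and over to the back (pump +x).
- clamp_hinge (a point): Hinge axis of the clamp, at pump x 36, y 98, z 128 mm; the axis runs along the pump's y.
- clamp_grip (a point): Middle of the clamp lever's black finger grip, 88 mm from the hinge; the grip is 32 mm long (68 to 100 mm from the hinge), 11 mm wide and thick, and juts out in front of the holder block when shut; the rest of the lever is a dark steel bar 14 mm wide, 8 mm thick. Pinch it from above across its width (along the pump's y) and follow the arc, or push it up from below.
- slim_syringe: The slim steel syringe (barrel 18 mm in diameter, 224 mm overall) in the rest's other notch, axis 47 mm above the table, parallel to the larger one and 84 mm beside it. Stays there. Origin on its axis at its balance point.
- bottle: White reagent bottle with a green cap, 64 mm diameter, 150 mm tall, to the right of the pump; bystander. Origin at the centre of its underside.
- tip_box: Box of pipette tips, orange below and clear above, 87 x 122 x 81 mm, beyond the pump; bystander. Origin at the centre of its underside.
- tube_rack: White tube rack 65 x 160 mm, 71 mm high with its capped tubes, beyond the pump; bystander. Origin at the centre of its underside.
- pipette: Grey micropipette lying in front of the pump, about 250 mm long, 24 mm thick; bystander. Origin on the table under its middle.
- jar: Clear specimen jar with a yellow lid, 64 mm diameter, 70 mm tall, beyond the rest; bystander. Origin at the centre of its underside.
- amber_bottle: Small amber glass bottle with a black cap, 48 mm diameter, 85 mm tall, in front; bystander. Origin at the centre of its underside.
Mind the look-alikes: they are no part of the job. What is shaped like the rest but orange or yellow is not meant.

How it is judged (in metres and radians):
On the way, in this order (a step that is already met when the one before it is completed fails the run):
1. the clamp is swung open, past upright (over 1.8 rad), the syringe still on its rest (value of joint clamp above 1.8 rad and height (world z) of syringe below 0.065 m), for 0.2 s.
2. the larger syringe is lifted clear of the rest, level, gripped within 15 mm of its balance point (height (world z) of syringe above 0.085 m and contact force between the fingers and syringe above 1 N and contact force between syringe and rest below 0.1 N and y of the grasp point in the frame of syringe between -0.015 and 0.015 m and angle between syringe's own y axis and vertical between 1.45 and 1.69 rad), for 0.2 s.
At the end, for the whole second after the job is handed in: Larger syringe still in the fingers, gripped within 15 mm of its balance point, clear of the pump, at rest, level to 4.5 deg; balance point 20-110 mm above pump_seat and within 15 mm of it along x and y; parallel to the groove to 5.5 deg, nose to the pump's +y; clamp beyond 1.8 rad (contact force between the fingers and syringe above 1 N and contact force between syringe and pump below 0.1 N and y of the grasp point in the frame of syringe between -0.015 and 0.015 m and angle between syringe's own y axis and vertical between 1.49 and 1.65 rad and x of syringe in the frame of pump_seat between -0.015 and 0.015 m and y of syringe in the frame of pump_seat between -0.015 and 0.015 m and z of syringe in the frame of pump_seat between 0.02 and 0.11 m and angle between the y axis of syringe and the y axis of pump, either way round below 0.1 rad and y of syringe_nose in the frame of pump_seat above 0.05 m and value of joint clamp above 1.8 rad and linear speed of syringe below 0.02 m/s and angular speed of syringe below 0.1 rad/s); the arm keeps its last pose, push and grip.
It fails at once if the larger syringe is tipped more than about 20 degrees from level (angle between syringe's own y axis and vertical below 1.22 rad or angle between syringe's own y axis and vertical above 1.92 rad).
It fails at once if the slim syringe or another bystander is shifted more than 15 mm (distance of any of slim_syringe, bottle, tip_box, tube_rack, pipette, jar, amber_bottle from where it was at the start of the episode above 0.015 m).
It also fails if it takes over 64 s, if anything falls off the work surface, if the arm or the gripper's body presses on something with over 40 N, if the wrist force passes 120 N, or if a joint passes its speed limit or range.

## Working session

There is one attempt and no reset: what is moved stays moved. The work goes in short steps, Python scripts to look and compute and a tool call to move; the robot and the scene stay as the last step left them, time stands still between calls to the robot, and variables do not carry over. Pictures are saved under pics/ and viewed, at most 10 in all, crops included, and the job is handed in when it is done.

Besides the shell and the picture viewer there is one more tool, called after "Request:" as name(argument=value, ...), one argument or row to a line, values as JSON. step_arm: Moves the arm, as the interface text tells. Its arguments: {"type":"object","properties":{"increments":{"type":"array"},"gripper":{"type":"number"},"newtons":{"type":"number"}},"required":["increments"]}

```bash
mkdir -p pics; python3 - <<'E'
from cell import r, read_camera, camera_info, order
import cv2
for n in ("scene","top"):
    cv2.imwrite(f"pics/{n}0.png",read_camera(n)); i=camera_info(n); print(n,i)
print(r.sense())
E
```

```text
scene {'camera_matrix': array([[611.36470604,   0.        , 329.14903249],
       [  0.        , 611.36470604, 233.42541352],
       [  0.        ,   0.        ,   1.        ]]), 'D': array([0.05445372, 0.        , 0.        , 0.        , 0.        ]), 'eye': array([1.54564533, 0.93076742, 1.47349116]), 'orientation': array([-137.47759122,    0.33071113,  130.32509869])}
top {'camera_matrix': array([[438.28445186,   0.        , 324.64239494],
       [  0.        , 438.28445186, 249.02927998],
       [  0.        ,   0.        ,   1.        ]]), 'D': array([-0.05963475,  0.        ,  0.        ,  0.        ,  0.        ]), 'eye': array([0.32340308, 0.09616497, 1.18997506]), 'orientation': array([-167.0475838 ,    0.18072372,  -90.68399016])}
{'clock': 0.1, 'qpos': array([-74.34036921,  23.94541106,  -0.59195524,  92.4809785 ,
         0.26900767,  63.63770042,  -3.03564684]), 'qvel': array([ 0.07120687, -0.15360592, -0.04383379, -0.11706206,  0.09574257,
        0.00104002,  0.02221663]), 'effort': array([ 7.57602957e-04, -8.52578044e+01,  6.40054867e-01, -4.26697540e+01,
       -4.88175137e-02,  1.63922174e-02,  1.14543291e-04]), 'eef_pos': array([0.1934135 , 0.59397167, 0.20488712]), 'tool_rot': array([-1.79937417e+02,  3.96975296e-03,  1.61965451e+02]), 'contact_force': array([-0.18838109,  0.43793525,  1.18500823]), 'wrist_torque': array([ 0.05714198, -0.05168596,  0.02068982]), 'grip_force': 0.0, 'gripper_width': 0.0943695433180989}
```

View pics/scene0.png

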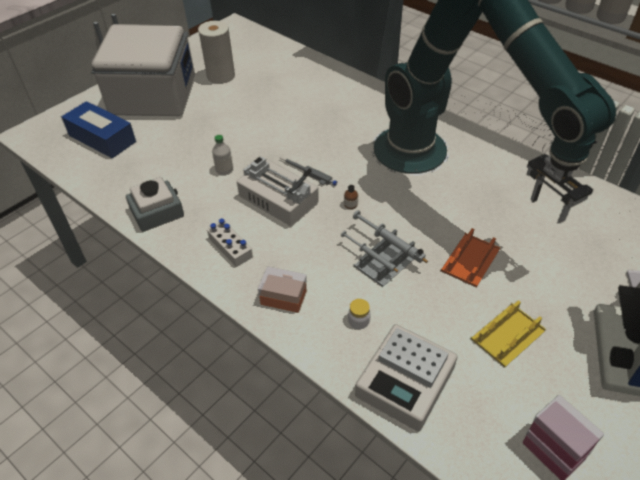

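View pics/top0.png

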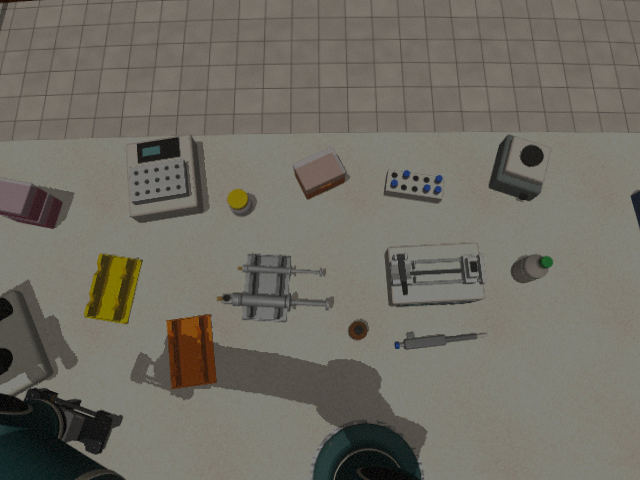

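The top view shows the real rest (grey bars) at about (268,287), with the larger syringe at row 300 and its nose to the left at (225,299), and the slim syringe at row 269. The orange rest at (191,352) and the yellow one at (113,288) are look-alikes. The pump is at (435,275). I'll confirm in enlarged crops.

```bash
python3 - <<'E'
import cv2, numpy as np
a=cv2.imread("pics/top0.png"); b=cv2.imread("pics/scene0.png")
def c(im,x,y,w,h,s): return cv2.resize(im[y:y+h,x:x+w],None,fx=s,fy=s,interpolation=cv2.INTER_CUBIC)
cv2.imwrite("pics/c1.png",np.vstack([c(a,375,235,130,75,6),]))
cv2.imwrite("pics/c2.png",c(a,210,245,130,85,6))
cv2.imwrite("pics/c3.png",c(b,225,140,125,95,6))
E
```

```text
(no output)
```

View pics/c1.png

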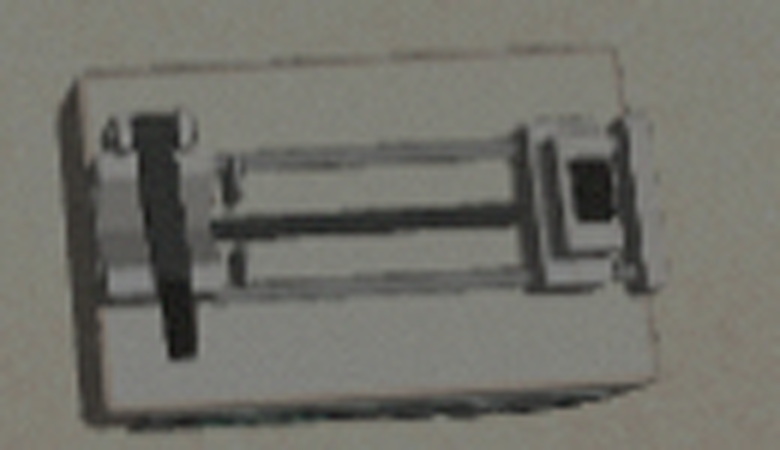

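View pics/c2.png

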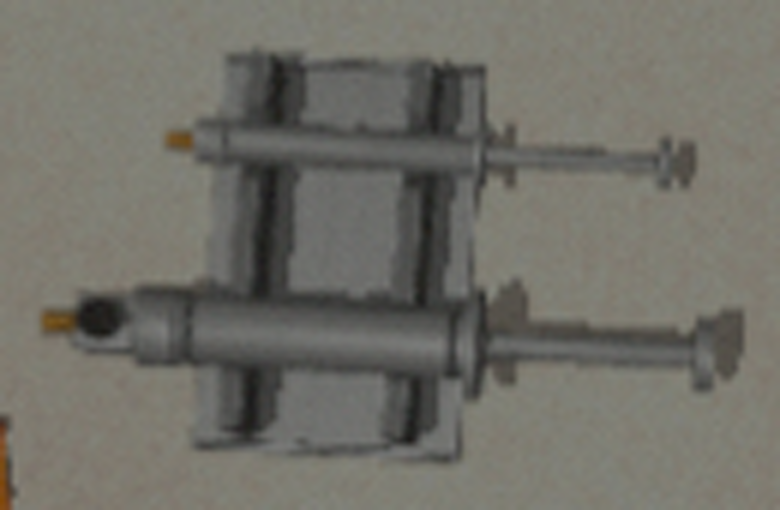

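View pics/c3.png

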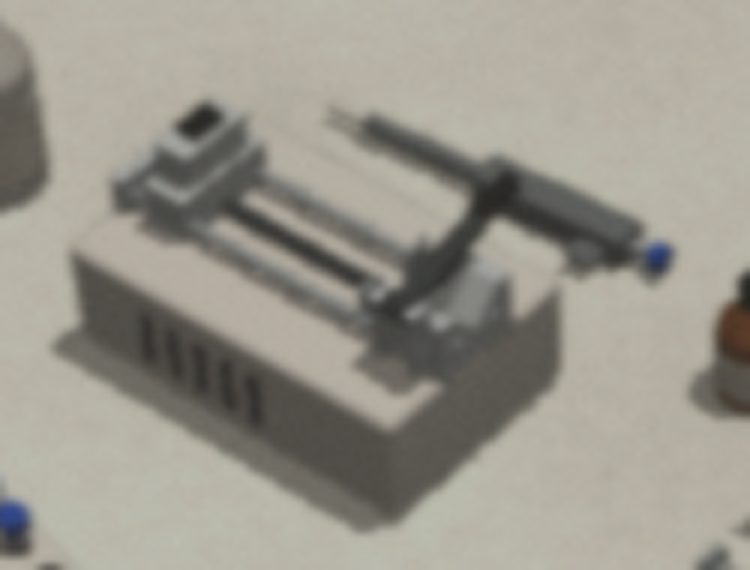

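The crops show:
- **Larger syringe:** it lies in the near notch of the grey rest. Its outlet tip is at crop 2 (42,322), its flange at (472,345) and its disc at (705,355). Its thicker barrel and the black valve knob identify it.
- **Pump:** the clamp is nearly shut with its grip towards the robot. The lever tip is at crop 1 (182,357), the hinge is at (158,130) and the pusher is on the right.

Next I'll convert these to positions.

```bash
cat > h.py <<'E'
import numpy as np, cv2
from scipy.spatial.transform import Rotation as Ro
from scipy.optimize import least_squares
from cell import r, read_camera, camera_info, order
def cam(n):
    i=camera_info(n); return i["camera_matrix"],i["D"],np.array(i["eye"]),Ro.from_euler("xyz",i["orientation"],degrees=True).as_matrix()
def w(n,px,z):
    K,D,e,R=cam(n); u=cv2.undistortPoints(np.array([[px]],float),K,D)[0,0]
    d=R@[u[0],u[1],1]; return e+d*(z-e[2])/d[2]
def proj(n,P):
    K,D,e,R=cam(n); P=np.atleast_2d(P); return cv2.projectPoints((P-e)@R,np.zeros(3),np.zeros(3),K,D)[0][:,0]
def fit(obs,x0):
    """obs: (cam,px,local xyz); pose x,y,yaw"""
    def f(x):
        R=Ro.from_euler("z",x[2]).as_matrix(); return np.concatenate([proj(n,R@np.array(l)+[x[0],x[1],0])[0]-p for n,p,l in obs])
    s=least_squares(f,x0,loss="soft_l1"); return s.x,f(s.x).round(1)
E
python3 - <<'E'
from h import *
c1=lambda x,y:(x/6+375-.4,y/6+235-.4)
c2=lambda x,y:(x/6+210-.4,y/6+245-.4)
c3=lambda x,y:(x/6+225-.4,y/6+140-.4)
T="top";S="scene"
x0=[*w(T,c1(370,230),.08)[:2],0]
P=[(T,c1(85,75),(.075,.12,.08)),(T,c1(615,50),(.075,-.12,.08)),(T,c1(655,378),(-.075,-.12,.08)),(T,c1(105,412),(-.075,.12,.08)),
(S,c3(390,432),(.075,.12,.08)),(S,c3(72,252),(.075,-.12,.08)),(S,c3(562,288),(-.075,.12,.08)),(S,c3(385,525),(.075,.12,0)),
(T,c1(110,298),(-.03,.12,.118))]
p,res=fit(P,x0); print("pump",p[:2],np.degrees(p[2]),res)
R=Ro.from_euler("z",p[2]).as_matrix(); g=lambda l:R@np.array(l)+[p[0],p[1],0]
print("seat",g((0,.142,.12)),"hinge",g((.036,.098,.128)))
for a in (0,.1,.2,.3):
    t=g((.036-.1*np.cos(a),.098,.128+.1*np.sin(a))); print(a,"tip top px",(proj(T,t)[0]-[374.6,234.6])*6,"scene",(proj(S,t)[0]-[224.6,139.6])*6)
a0=w(T,c2(42,322),.055);a1=w(T,c2(705,355),.055);fl=w(T,c2(473,345),.055)
d=(a0-a1)/np.linalg.norm(a0-a1); print("len",np.linalg.norm(a0-a1),"yaw",np.degrees(np.arctan2(-d[0],d[1])))
print("bal",a1+d*.177,a0-d*.113,fl+d*.075,"knob",w(T,c2(100,318),.083))
E
```

```text
pump [ 0.51390851 -0.18776456] 2.2330898190058392 [-2.1 -0.9  0.4 -1.3  1.1  1.  -0.6  0.6 -0.7 -0.9 -1.9 -2.  -0.  -2.2
  1.5  0.7 -0.7 -0.2]
seat [ 0.50837549 -0.0458724   0.12      ] hinge [ 0.54606261 -0.08843625  0.128     ]
0 tip top px [170.23042969 373.20693038] scene [516.21008244 204.12249797]
0.1 tip top px [174.37563444 369.03546631] scene [515.10998622 190.88057628]
0.2 tip top px [178.33058448 362.32982653] scene [512.8456417  178.64115001]
0.3 tip top px [182.04569756 353.09642676] scene [509.42412043 167.53212904]
len 0.28797933633128825 yaw -3.446548459064792
bal [0.44982827 0.26868861 0.055     ] [0.44970679 0.2666716  0.055     ] [0.44917768 0.26691858 0.055     ] knob [0.45468756 0.3478213  0.083     ]
```

```bash
cat >> h.py <<'E'
PUMP=[0.51391,-0.18776,2.233]
def pw(l,P=None):
    P=P or PUMP; return Ro.from_euler("z",P[2],degrees=True).apply(l)+[P[0],P[1],0]
def go(pos,yaw,grasp=True,frm=None):
    """rows from measured pose to a downward pose; pos is of grasp point if grasp"""
    s=r.sense(); R=Ro.from_euler("xyz",s["tool_rot"],degrees=True); T=Ro.from_euler("xyz",[180,0,yaw],degrees=True)
    p=np.array(pos,float)-[0,0,.019 if grasp else 0]
    print("cm",(R.inv().apply(p-s["eef_pos"])*100).round(2),"deg",(R.inv()*T).as_rotvec(degrees=True).round(1))
def st():
    s=r.sense(); print({k:np.round(s[k],4) for k in("clock","eef_pos","tool_rot","contact_force","gripper_width","grip_force")})
E
python3 -c "
from h import *
go(pw([-.051,.098,.25]),182.2)"
```

```text
cm [-46.5  -56.99  -2.55] deg [ -0.1  -0.  -20.2]
```

Request:
step_arm(
  increments=[
    [[0, 0, -6], [0, 0, 0]],
    [[-46.5, -57, -6], [0, 0, -20]],
    [[-46.5, -57, -6], [0, 0, -20]],
    [[-46.5, -57, -6], [0, 0, -20]],
    [[-46.5, -57, -6], [0, 0, -20]],
    [[-46.5, -57, -6], [0, 0, -20]],
    [[-46.5, -57, -6], [0, 0, -20]],
    [[-46.5, -57, -6], [0, 0, -20]],
    [[-46.5, -57, -6], [0, 0, -20]],
    [[-46.5, -57, -6], [0, 0, -20]],
  ],
  gripper=0.5,
  newtons=8,
)

```text
clock: 1.35
eef_pos: [0.3969, 0.0677, 0.2656]
tool_rot: [180.0, 0.0, -178.0]
contact_force: [1.1, 0.8, 0.5]
gripper_width: 0.047
grip_force: 0.0
```

```bash
python3 -c "
from h import *
st(); go(pw([-.051,.098,.25]),182.2)"
```

```text
{'clock': np.float64(1.35), 'eef_pos': array([0.3969, 0.0677, 0.2656]), 'tool_rot': array([ 1.799796e+02,  1.970000e-02, -1.780250e+02]), 'contact_force': array([1.1411, 0.8051, 0.4809]), 'gripper_width': np.float64(0.047), 'grip_force': np.float64(0.0)}
cm [ -5.67 -16.16   3.45] deg [ 0.   0.  -0.2]
```

Request:
step_arm(
  increments=[
    [[-5.7, -16.2, 2], [0, 0, 0]],
    [[-5.7, -16.2, 2], [0, 0, 0]],
    [[-5.7, -16.2, 2], [0, 0, 0]],
    [[-5.7, -16.2, 2], [0, 0, 0]],
    [[-5.7, -16.2, 2], [0, 0, 0]],
  ],
)

```text
clock: 1.98
eef_pos: [0.4589, -0.0896, 0.2452]
tool_rot: [180.0, -0.0, -178.0]
contact_force: [-0.1, -0.1, 0.3]
gripper_width: 0.0469
grip_force: 0.0
```

```bash
python3 -c "
from h import *
st(); a=.27; go(pw([.036-.09*np.cos(a),.098,.128+.09*np.sin(a)]),182.2)
im=read_camera('scene')[120:240,215:375]; cv2.imwrite('pics/s1.png',cv2.resize(im,None,fx=5,fy=5,interpolation=2))"
```

```text
{'clock': np.float64(1.975), 'eef_pos': array([ 0.4589, -0.0896,  0.2452]), 'tool_rot': array([ 1.799974e+02, -4.210000e-02, -1.780267e+02]), 'contact_force': array([-0.0791, -0.15  ,  0.3226]), 'gripper_width': np.float64(0.0469), 'grip_force': np.float64(0.0)}
cm [-0.05 -0.22 11.22] deg [ 0.  -0.  -0.2]
```

View pics/s1.png

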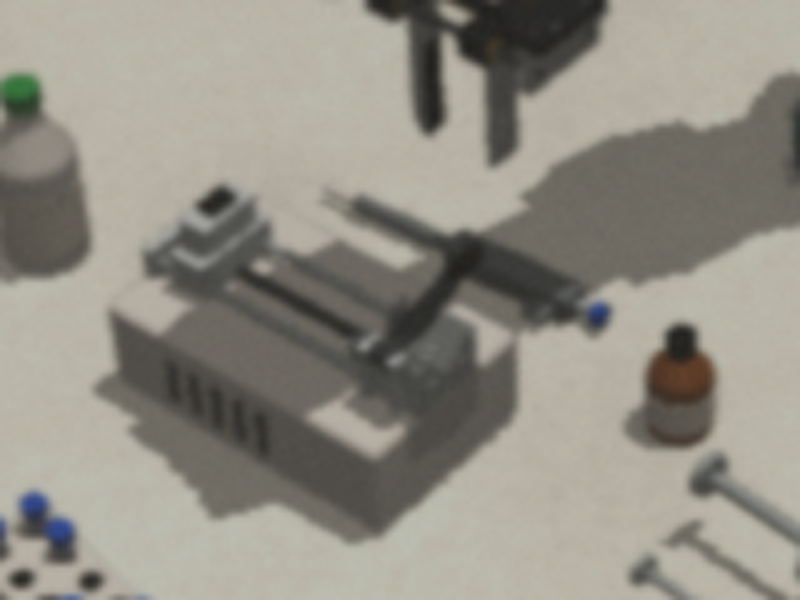

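The fingers, at (430,130) and (500,160), straddle the lever grip at (465,245). I'll lower and pinch.

Request:
step_arm(
  increments=[
    [[0, -0.2, 5.6], [0, 0, 0]],
    [[0, -0.2, 10], [0, 0, 0]],
    [[0, -0.2, 11.2], [0, 0, 0]],
    [[0, -0.2, 11.2], [0, 0, 0]],
  ],
)

```text
clock: 2.52
eef_pos: [0.4594, -0.0917, 0.1341]
tool_rot: [180.0, -0.0, -178.0]
contact_force: [-0.4, 0.7, 0.4]
gripper_width: 0.0469
grip_force: 0.0
```

Request:
step_arm(
  increments=[
    [[0, 0, 0], [0, 0, 0]],
    [[0, 0, 0], [0, 0, 0]],
    [[0, 0, 0], [0, 0, 0]],
    [[0, 0, 0], [0, 0, 0]],
    [[0, 0, 0], [0, 0, 0]],
  ],
  gripper=1,
  newtons=8,
)

```text
clock: 3.15
eef_pos: [0.4593, -0.0919, 0.1336]
tool_rot: [180.0, 0.0, -178.0]
contact_force: [0.5, 3.3, 0.5]
gripper_width: 0.0111
grip_force: 8.0
```

```bash
python3 -c "
from h import *
st()
s=r.sense(); R=Ro.from_euler('xyz',s['tool_rot'],degrees=True)
h=pw([.036,.098,.128]); g=s['eef_pos']-[0,0,.019]*1+[0,0,.038]
l=Ro.from_euler('z',2.233,degrees=True).inv().apply(g-h); print('grasp rel hinge',l, 'angle',np.arctan2(l[2],-l[0]),np.hypot(l[0],l[2]))
a0=np.arctan2(l[2],-l[0]); rr=np.hypot(l[0],l[2])
for a in np.linspace(a0,2.12,16)[1:]:
    t=pw([.036-rr*np.cos(a),.098+l[1],.128+rr*np.sin(a)]); print(a.round(2),(R.inv().apply(t-g)*100).round(1))
"
```

```text
{'clock': np.float64(3.15), 'eef_pos': array([ 0.4593, -0.0919,  0.1336]), 'tool_rot': array([ 1.799845e+02,  2.600000e-03, -1.780188e+02]), 'contact_force': array([0.4728, 3.3478, 0.5335]), 'gripper_width': np.float64(0.0111), 'grip_force': np.float64(7.9971)}
grasp rel hinge [-8.68515262e-02 -9.57594179e-05  2.45577077e-02] angle 0.27556162852059235 0.09025668182857036
0.4 [-0.4  0.  -1. ]
0.52 [-0.9  0.  -2. ]
0.64 [-1.5  0.  -3. ]
0.77 [-2.2  0.  -3.8]
0.89 [-3.   0.  -4.6]
1.01 [-3.9  0.  -5.2]
1.14 [-4.9  0.  -5.7]
1.26 [-5.9  0.  -6.1]
1.38 [-7.   0.  -6.4]
1.51 [-8.1  0.  -6.6]
1.63 [-9.2  0.  -6.6]
1.75 [-10.3   0.   -6.4]
1.87 [-11.4   0.1  -6.2]
2.0 [-12.4   0.1  -5.8]
2.12 [-13.4   0.1  -5.2]
```

Request:
step_arm(
  increments=[
    [[-0.4, 0, -1.0], [0, 0, 0]],
    [[-0.9, 0, -2.0], [0, 0, 0]],
    [[-1.5, 0, -3.0], [0, 0, 0]],
    [[-2.2, 0, -3.8], [0, 0, 0]],
    [[-3.0, 0, -4.6], [0, 0, 0]],
    [[-3.9, 0, -5.2], [0, 0, 0]],
    [[-4.9, 0, -5.7], [0, 0, 0]],
    [[-5.9, 0, -6.1], [0, 0, 0]],
    [[-7.0, 0, -6.4], [0, 0, 0]],
    [[-8.1, 0, -6.6], [0, 0, 0]],
  ],
)

```text
clock: 4.4
eef_pos: [0.5408, -0.0889, 0.2001]
tool_rot: [180.0, 0.0, -178.0]
contact_force: [-1.2, 5.5, -3.1]
gripper_width: 0.0109
grip_force: 8.0
```

Request:
step_arm(
  increments=[
    [[-1.1, 0, 0], [0, 0, 0]],
    [[-2.2, 0, 0.2], [0, 0, 0]],
    [[-3.3, 0, 0.4], [0, 0, 0]],
    [[-4.3, 0, 0.8], [0, 0, 0]],
    [[-5.3, 0, 1.4], [0, 0, 0]],
    [[-5.3, 0, 1.4], [0, 0, 0]],
    [[-5.3, 0, 1.4], [0, 0, 0]],
  ],
)

```text
clock: 5.28
eef_pos: [0.5946, -0.0869, 0.1866]
tool_rot: [180.0, 0.1, -178.0]
contact_force: [2.1, 6.6, 3.1]
gripper_width: 0.0109
grip_force: 8.0
```

```bash
python3 -c "
from h import *
st()
im=read_camera('scene')[120:240,215:375]; cv2.imwrite('pics/s2.png',cv2.resize(im,None,fx=5,fy=5,interpolation=2))"
```

```text
{'clock': np.float64(5.275), 'eef_pos': array([ 0.5946, -0.0869,  0.1866]), 'tool_rot': array([ 1.799930e+02,  1.356000e-01, -1.779842e+02]), 'contact_force': array([2.0592, 6.5653, 3.1074]), 'gripper_width': np.float64(0.0109), 'grip_force': np.float64(8.0019)}
```

View pics/s2.png

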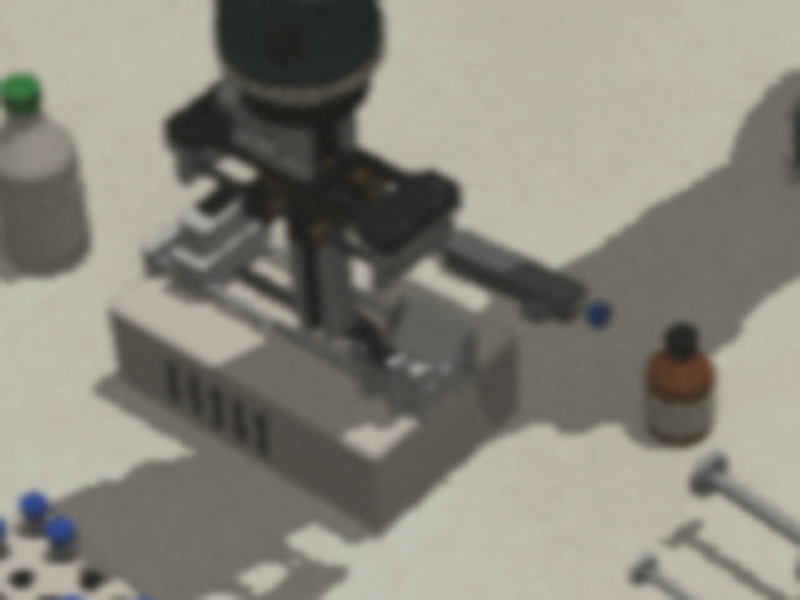

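The grip is still between the pads at 2.1 rad, with an opening of 10.9 mm. I'll release, lift and look.

Request:
step_arm(
  increments=[
    [[0, 0, 0], [0, 0, 0]],
    [[0, 0, 0], [0, 0, 0]],
    [[0, 0, -4], [0, 0, 0]],
    [[0, 0, -9], [0, 0, 0]],
    [[0, 0, -12], [0, 0, 0]],
    [[0, 0, -12], [0, 0, 0]],
  ],
  gripper=0.5,
)

```text
clock: 6.08
eef_pos: [0.594, -0.0882, 0.3078]
tool_rot: [-180.0, 0.2, -178.1]
contact_force: [0.6, 0.0, -1.5]
gripper_width: 0.047
grip_force: 0.0
```

```bash
python3 -c "
from h import *
st(); go([.4497,.267,.22],86.6)"
```

```text
{'clock': np.float64(6.075), 'eef_pos': array([ 0.594 , -0.0882,  0.3078]), 'tool_rot': array([-179.9712,    0.2055, -178.0631]), 'contact_force': array([ 0.553 ,  0.006 , -1.5241]), 'gripper_width': np.float64(0.047), 'grip_force': np.float64(0.0)}
cm [13.25 36.   10.61] deg [ 0.1  0.2 95.3]
```

Request:
step_arm(
  increments=[
    [[13, 36, 4], [0, 0, 95.3]],
    [[13, 36, 4], [0, 0, 95.3]],
    [[13, 36, 4], [0, 0, 95.3]],
    [[13, 36, 4], [0, 0, 95.3]],
    [[13, 36, 4], [0, 0, 95.3]],
    [[13, 36, 4], [0, 0, 95.3]],
    [[13, 36, 4], [0, 0, 95.3]],
    [[13, 36, 4], [0, 0, 95.3]],
    [[13, 36, 4], [0, 0, 95.3]],
    [[13, 36, 4], [0, 0, 95.3]],
  ],
  gripper=0.25,
)

```text
clock: 7.32
eef_pos: [0.4506, 0.2676, 0.2646]
tool_rot: [-180.0, 0.1, 86.3]
contact_force: [0.4, 0.4, 0.3]
gripper_width: 0.0705
grip_force: 0.0
```

```bash
python3 -c "
from h import *
st(); go([.4497,.267,.2],86.6)
im=read_camera('scene')[130:290,220:440]; im=cv2.resize(im,None,fx=3.6,fy=3.6,interpolation=2); cv2.imwrite('pics/s3.png',im)"
```

```text
{'clock': np.float64(7.325), 'eef_pos': array([0.4506, 0.2676, 0.2646]), 'tool_rot': array([-1.799686e+02,  6.840000e-02,  8.634050e+01]), 'contact_force': array([0.4049, 0.3633, 0.305 ]), 'gripper_width': np.float64(0.0705), 'grip_force': np.float64(0.0)}
cm [-0.05 -0.08  8.36] deg [-0.   0.1 -0.3]
```

View pics/s3.png

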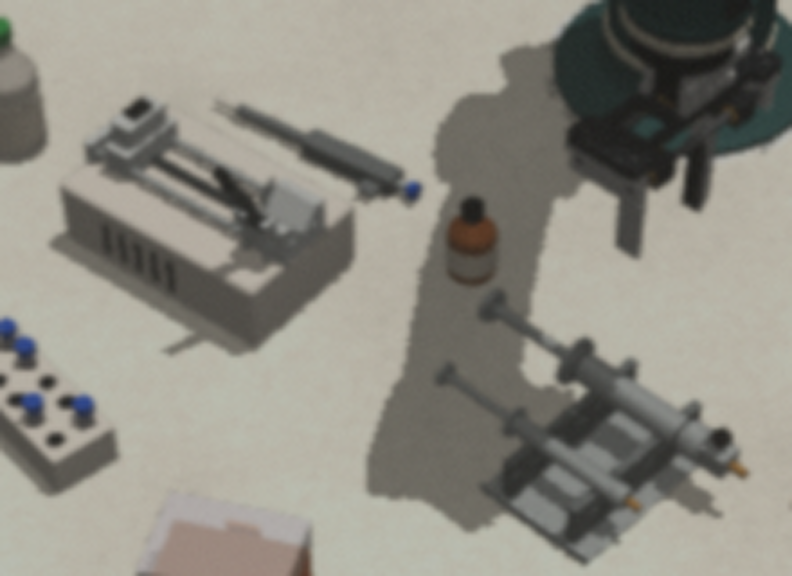

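The clamp lever stands back, with its tip at (218,170) and its hinge at about (262,222). The larger syringe's disc is at (488,305), its flange at (575,362) and its tip at (743,470). I'll check both numerically.

```bash
python3 -c "
from h import *
c=lambda x,y:(x/3.6+220-.4,y/3.6+130-.4)
print('tip obs',c(218,170))
for a in (1.7,1.8,1.9,2,2.1,2.2): print(a,proj('scene',pw([.036-.1*np.cos(a),.098,.128+.1*np.sin(a)]))[0])
a0=w('scene',c(744,470),.055);a1=w('scene',c(489,305),.055);f=w('scene',c(575,362),.055)
d=(a0-a1)/np.linalg.norm(a0-a1); print(np.linalg.norm(a0-a1),np.degrees(np.arctan2(-d[0],d[1])),a1+d*.177,a0-d*.113,f+d*.075)
"
```

```text
tip obs (280.15555555555557, 176.82222222222222)
1.7 [286.38023885 168.94482051]
1.8 [284.30877894 171.08089863]
1.9 [282.29762473 173.42523185]
2 [280.369961   175.95211775]
2.1 [278.54808743 178.63331156]
2.2 [276.85306061 181.43843766]
0.2848445860149883 -2.755583846705855 [0.44893404 0.27038036 0.055     ] [0.44868619 0.2652309  0.055     ] [0.45013361 0.269991   0.055     ]
```

Request:
step_arm(
  increments=[
    [[0, -0.1, 6], [0, 0, -0.6]],
    [[0, -0.1, 12], [0, 0, -0.6]],
    [[0, -0.1, 16], [0, 0, -0.6]],
    [[0, -0.1, 19], [0, 0, -0.6]],
    [[0, -0.1, 21], [0, 0, -0.6]],
    [[0, -0.1, 22.5], [0, 0, -0.6]],
    [[0, -0.1, 22.9], [0, 0, -0.6]],
    [[0, -0.1, 22.9], [0, 0, -0.6]],
  ],
)

```text
clock: 8.38
eef_pos: [0.4501, 0.2678, 0.0367]
tool_rot: [180.0, -0.0, 87.3]
contact_force: [0.3, -0.1, -0.2]
gripper_width: 0.0706
grip_force: 0.0
```

Request:
step_arm(
  increments=[
    [[0, 0, 0], [0, 0, 0]],
    [[0, 0, 0], [0, 0, 0]],
    [[0, 0, 0], [0, 0, 0]],
    [[0, 0, 0], [0, 0, 0]],
    [[0, 0, 0], [0, 0, 0]],
    [[0, 0, 0], [0, 0, 0]],
  ],
  gripper=1,
  newtons=45,
)

```text
clock: 9.12
eef_pos: [0.4496, 0.2678, 0.0365]
tool_rot: [-180.0, 0.0, 87.3]
contact_force: [-4.4, -0.7, 4.8]
gripper_width: 0.0292
grip_force: 45.0
```

Request:
step_arm(
  increments=[
    [[0, 0, -0.5], [0, 0, 0]],
    [[0, 0, -1.5], [0, 0, 0]],
    [[0, 0, -3], [0, 0, 0]],
    [[0, 0, -5], [0, 0, 0]],
    [[0, 0, -7], [0, 0, 0]],
    [[0, 0, -9], [0, 0, 0]],
    [[0, 0, -11], [0, 0, 0]],
    [[0, 0, -12], [0, 0, 0]],
    [[0, 0, -12], [0, 0, 0]],
    [[0, 0, -12], [0, 0, 0]],
  ],
)

```text
clock: 10.38
eef_pos: [0.4496, 0.2676, 0.1559]
tool_rot: [-180.0, 0.0, 87.3]
contact_force: [-0.6, -0.8, -6.3]
gripper_width: 0.029
grip_force: 45.0
```

```bash
python3 -c "
from h import *
st(); s=r.sense(); print(s['wrist_torque']); go(pw([0,.142,.178]),92.2)
im=read_camera('scene')[150:300,300:460]; im=cv2.resize(im,None,fx=4,fy=4,interpolation=2); cv2.imwrite('pics/s4.png',im)"
```

```text
{'clock': np.float64(10.375), 'eef_pos': array([0.4496, 0.2676, 0.1559]), 'tool_rot': array([-1.799685e+02,  3.470000e-02,  8.727000e+01]), 'contact_force': array([-0.5633, -0.7836, -6.2545]), 'gripper_width': np.float64(0.029), 'grip_force': np.float64(44.9627)}
[-0.0938126  0.0460831 -0.0286841]
cm [-31.03   7.37  -0.29] deg [-0.   0.  -4.9]
```

View pics/s4.png

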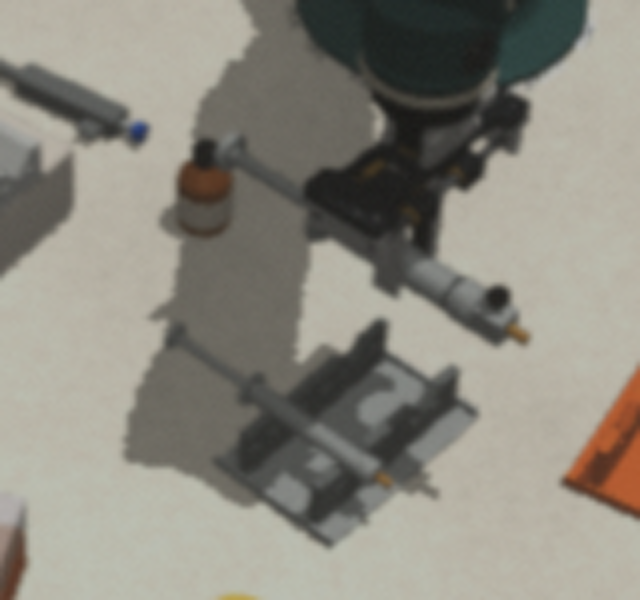

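The syringe is lifted and looks level, with its tip at (525,335) and its disc at (230,148). The slim syringe is undisturbed. I'll check the balance offset.

```bash
python3 -c "
from h import *
c=lambda x,y:(x/4+300-.4,y/4+150-.4)
S=[r.sense() for _ in range(3)]; print([s['wrist_torque'].round(3) for s in S])
a0=w('scene',c(527,337),.175);a1=w('scene',c(231,148),.175)
d=(a0-a1)/np.linalg.norm(a0-a1); print(np.linalg.norm(a0-a1),np.degrees(np.arctan2(-d[0],d[1])),a1+d*.177,a0-d*.113)
yw=np.radians(-2.7); u=np.array([-np.sin(yw),np.cos(yw),0])
for b in (-5,0,5):
  for off in (0,.01,-.01):
    v=u*np.cos(np.radians(b))+[0,0,np.sin(np.radians(b))]; o=np.array([.4496,.2676,.175])+off*u
    print(b,off,((proj('scene',[o+.113*v,o+.084*v+[0,0,.028],o-.177*v])-[299.6,149.6])*4).round(0).tolist())
"
```

```text
[array([-0.104,  0.048, -0.035]), array([-0.104,  0.048, -0.035]), array([-0.104,  0.048, -0.035])]
0.28690013886702126 -3.732360034817243 [0.44799644 0.27063782 0.175     ] [0.44779465 0.26754453 0.175     ]
-5 0 [[525.0, 346.0], [498.0, 297.0], [225.0, 135.0]]
-5 0.01 [[537.0, 353.0], [509.0, 304.0], [235.0, 141.0]]
-5 -0.01 [[514.0, 339.0], [486.0, 290.0], [215.0, 129.0]]
0 0 [[527.0, 337.0], [499.0, 290.0], [224.0, 149.0]]
0 0.01 [[539.0, 344.0], [510.0, 297.0], [234.0, 155.0]]
0 -0.01 [[516.0, 330.0], [488.0, 283.0], [214.0, 143.0]]
5 0 [[529.0, 327.0], [500.0, 283.0], [224.0, 164.0]]
5 0.01 [[540.0, 334.0], [511.0, 290.0], [234.0, 170.0]]
5 -0.01 [[517.0, 320.0], [489.0, 276.0], [214.0, 158.0]]
```

The grip is within about 3 mm of the balance point, and the syringe is level. I'll carry it now.

Request:
step_arm(
  increments=[
    [[-1, 0, -1], [0, 0, 0]],
    [[-3, 0.5, -2.5], [0, 0, -0.5]],
    [[-6.5, 1.5, -3], [0, 0, -1]],
    [[-10.5, 2.5, -3], [0, 0, -1.5]],
    [[-14.5, 3.5, -3], [0, 0, -2.3]],
    [[-18.5, 4.5, -3], [0, 0, -3]],
    [[-22.5, 5.5, -3], [0, 0, -3.7]],
    [[-26.5, 6.5, -3], [0, 0, -4.4]],
    [[-29.5, 7.1, -3], [0, 0, -4.9]],
    [[-31, 7.4, -3], [0, 0, -4.9]],
  ],
)

```text
clock: 11.68
eef_pos: [0.5088, -0.0483, 0.1874]
tool_rot: [179.9, 0.0, 92.0]
contact_force: [0.3, 0.1, -5.0]
gripper_width: 0.0288
grip_force: 45.0
```

Request:
step_arm(
  increments=[
    [[0, 0, 0.5], [0, 0, 0]],
    [[0, 0, 1.5], [0, 0, 0]],
    [[0, 0, 2.3], [0, 0, 0]],
    [[0, 0, 2.7], [0, 0, 0]],
    [[0, 0, 2.7], [0, 0, 0]],
    [[0, 0, 2.7], [0, 0, 0]],
    [[0, 0, 2.7], [0, 0, 0]],
    [[0, 0, 2.7], [0, 0, 0]],
  ],
)

```text
clock: 12.68
eef_pos: [0.5091, -0.0454, 0.1596]
tool_rot: [180.0, 0.0, 92.2]
contact_force: [-0.7, -0.4, -4.5]
gripper_width: 0.029
grip_force: 45.0
```

```bash
python3 -c "
from h import *
st(); go(pw([0,.142,.178]),92.2)
a=read_camera('top')[235:325,340:495]; b=read_camera('scene')[130:240,225:380]
f=lambda i:cv2.resize(i,(620,4*i.shape[0]),interpolation=2)[:300] if 0 else cv2.resize(i,None,fx=2.9,fy=2.9,interpolation=2)
cv2.imwrite('pics/s5.png',np.vstack([f(a),f(b)]))"
```

```text
{'clock': np.float64(12.675), 'eef_pos': array([ 0.5091, -0.0454,  0.1596]), 'tool_rot': array([1.799835e+02, 1.500000e-03, 9.216700e+01]), 'contact_force': array([-0.7093, -0.4336, -4.5281]), 'gripper_width': np.float64(0.029), 'grip_force': np.float64(44.9595)}
cm [-0.04 -0.08  0.06] deg [ 0.  0. -0.]
```

View pics/s5.png

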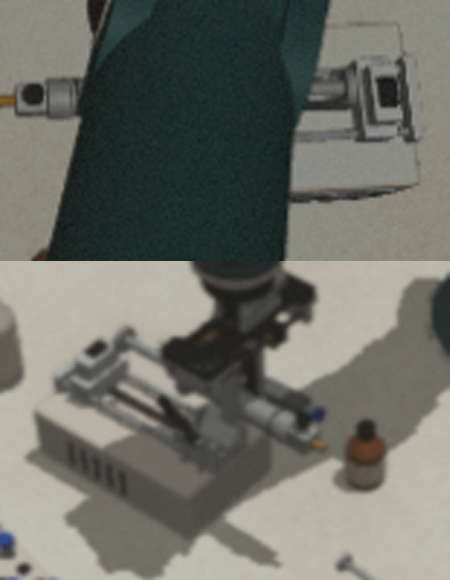

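The scene view shows the nose tip at (322,446), the disc at (125,335) and the lever still back at (165,400). The top view shows the plunger in line with the rail. I'll do one numeric check and then hand in.

```bash
python3 -c "
from h import *
print(((proj('scene',[pw([0,.142+d,.178]) for d in (.113,-.177)])-[224.6,129.6])*2.9+[0,261]).round())
s=r.sense(); print(s['qvel'].round(2))
print(order.finish_job())"
```

```text
[[325. 447.]
 [120. 337.]]
[-0.1   0.12  0.02  0.17  0.01  0.   -0.01]
the job is handed in; nothing more can be done
None
```

The job is handed in (the judge returned no verdict): the clamp is swung back to about 2.05 rad, and the larger syringe is held level and still about 6 cm above the groove seat, lined up nose-out, with the slim syringe and, as far as the pictures show, the other things left in place.

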